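Load the die carrier, walk it to the blow-off gun and blow the dies clean

ROBOT

A 6-joint arm with a two-finger parallel gripper is mounted at the origin on the work surface. World frame = base frame: x ahead of the robot, y to its left, z up, the work surface at z = 0. Lengths are in m, angles in rad, forces in N, time in s.
With the tool pointing down it reaches from about 0.3 to 0.825 m from the base axis. Payload 5.4 kg.
Tool frame: the origin (TCP) lies at the very end of the fingers, on their centre line; the grasp point (between the pads) lies 19 mm behind it; z points along the fingers, x is the direction in which the jaws open and shut, and the axes are right-handed (so a half turn about z gives the same grasp; the last joint's range is limited). The gripper opens to 92 mm and grips with 3 to 60 N. Pads are 20 mm wide; open, the fingers measure 128 mm over their backs; the gripper's body (75 mm by 189 mm) begins 69 mm behind the grasp point.
Start: joints at [0.918, 0.158, 1.597, -0, 1.386, -0.21], TCP at [0.246, 0.52, 0.215] pointing down, gripper open.
Joint ranges: [-2.91, 2.91], [-0.94, 2.29], [0.18, 2.7], [-1.29, 4.43], [0.17, 2.64], [-3, 3]. Speed limits (rad/s): [2.57, 2.57, 3.14, 3.14, 3.14, 3.14].

INTERFACE

Orientations are given as a rotation vector (axis times angle).
In Python, from workcell import bot gives the robot as it stands. Calls block until the motion is done:
- bot.goto(position, orientation): joint-space move of the TCP to a pose.
- bot.line_to(position, rot=None, max_speed=0.15): straight line of the TCP; rot=None keeps the orientation; max_speed is the mean speed in m/s.
- bot.set_joints(angles): joint-space move.
- bot.set_gripper(opening, newtons=None): opening from 0.0 (shut) to 1.0 (fully open); newtons is the grip in N (None keeps the last); returns when the fingers have stopped.
- bot.hold(seconds).
- bot.inverse_kinematics(position, orientation): joint angles nearest the present ones, or None.
- bot.read_camera(name): name is "side" or "top"; returns a dict with "pixels" (400x640x3 uint8, blue, green, red), "fx", "fy", "cx", "cy" (pixels), "R" (3x3) and "t" (3): a world point X has camera coordinates R X + t. Camera axes: x right, y down, z forward; pixel columns grow to the right and rows downward; lengths in m; the calibration is good to about 2 mm. A picture is of the moment at which its call begins. There is no depth.
A pose or a line that the arm cannot do raises bot.MotionError and nothing moves.
- bot.job_done(): hands the job in, once; it reports no verdict.
Readings, each from a call of its own:
- bot.current_clock(): time.
- bot.current_joints(): joint angles.
- bot.current_joint_vel(): joint speeds.
- bot.current_effort(): joint torques, N m.
- bot.current_ee_pos(): TCP position.
- bot.current_tool_rot(): TCP orientation.
- bot.current_contact_force(): force on the tool from outside, world axes, zero at the start.
- bot.current_ft_torque(): the same for the moment, N m.
- bot.current_opening(): opening from 0.0 (shut) to 1.0 (fully open).
Only numpy, scipy, OpenCV 4.12 (cv2) and the standard library are available. Lean on these libraries where they do the work, as an engineer would, in place of code of your own. Each camera call takes 0.05 s, during which the arm holds its last target.

TASK

Push every die cassette standing on the bench down into a bay of the heavy blue carrier until it clicks home. Then walk the loaded carrier forward into the taped dock by pushing its two yellow rear corners in turn, left one (seen from the robot) first and at least two steps on each side, each step bringing that corner about 2 cm ahead of the other (never 6 cm), until its front stands square against the steel stop bar. Finally squeeze the air gun's red trigger right in against the grip for half a second and let it go again, leaving the carrier docked and the other things on the bench alone.

Things in the scene. Friction and masses are not known exactly. Their poses are not given: they have to be found in the camera images.
- station: Fixed dock and air gun, moved and turned a little each start. Origin on the bench at the middle of the docked carrier's footprint, x the walking direction (away from the robot), y left. Flat yellow tape at y = +-122 mm and x = -74 mm. Steel stop bar across the lane, 16 mm thick, 200 mm long, 25 mm high, near face at x = +66 mm. Air gun on a post with a 90 mm square foot at x = +30, y = +235 mm.
- dock (a point): The station's origin and axes: where the carrier's origin is when docked (then 1 mm short of touching the stop bar).
- hatch: Three slanting yellow tape stripes on the bench inside the dock (no height). Origin at the dock centre; its x runs along the stripes, turned 45 degrees to the left of the station's x.
- squeeze (a point): Fixed point 225 mm high, midway between the back (+y side) of the gun's fixed black grip (24 mm in x, 22 mm in y, top at 252 mm) and the outer face of the squeezed trigger. Squeeze here from above, along the station's y. The grip's back is 18 mm from it, the trigger's outer face 31 mm at rest and 18 mm squeezed. Below is the barrel (top at 168 mm); its nozzle ends at station y = +125 mm, 135 mm high.
- trigger (a joint): Trigger angle, rad: 0 released, 0.2 fully squeezed against its stop. Hinged at its lower end, 162 mm high; springs back by itself. A full squeeze takes about 6 N at the squeeze height.
- trigger_end (a point): Upper end of the red trigger (76 mm long, 18 mm wide, 10 mm thick), on the grip's -y side, about 234 mm high; moves 15 mm towards the station's +y as it is squeezed.
- carrier: Heavy loose blue steel carrier, about 2.2 kg empty, base plate 130 (x) by 220 (y) by 12 mm. Origin under its centre, x forward (walking direction), y left. Three bays in a row along y, walls 10 mm thick, roof-shaped edges up to 67 mm high. Starts about 110 mm short of the dock, nearly square. Slides under some 20 N straight or 10 to 15 N at one corner, which mostly turns it about the other side; stays where left.
- left_corner (a point): Middle of the rear face of the yellow block on the carrier's left rear corner (+y side): block 34 mm wide (y), from height 12 to 50 mm, its rear face upright at carrier x = -65 mm, y = +90 mm; this point is 30 mm high. Push here forward.
- right_corner (a point): The same on the right rear corner, carrier y = -90 mm.
- bay1 (a point): Centre of the inner floor of the left bay of the carrier (carrier x = 0, y = +68 mm, height 12 mm). The bay is 44 mm (x) by 58 mm (y) inside, 50 mm deep, with sloping edges that guide a cassette in from up to 6 mm off.
- bay2 (a point): Centre of the inner floor of the middle bay of the carrier (carrier x = 0, y = 0 mm, height 12 mm). The bay is 44 mm (x) by 58 mm (y) inside, 50 mm deep, with sloping edges that guide a cassette in from up to 6 mm off.
- bay3 (a point): Centre of the inner floor of the right bay of the carrier (carrier x = 0, y = -68 mm, height 12 mm). The bay is 44 mm (x) by 58 mm (y) inside, 50 mm deep, with sloping edges that guide a cassette in from up to 6 mm off.
- ball1 (a joint): Sprung steel ball in the front (+x) wall of bay 1, 23 mm above the bay floor, m: 0 fully out (5 mm into the bay), about 3 mm while a cassette's foot rubs past, near 0 again when clicked into the cassette's groove. A cassette let go on the ball stands about 26 mm too high; pressing down with 10 to 18 N clicks it home.
- ball2 (a joint): Sprung steel ball in the front (+x) wall of bay 2, 23 mm above the bay floor, m: 0 fully out (5 mm into the bay), about 3 mm while a cassette's foot rubs past, near 0 again when clicked into the cassette's groove. A cassette let go on the ball stands about 26 mm too high; pressing down with 10 to 18 N clicks it home.
- ball3 (a joint): Sprung steel ball in the front (+x) wall of bay 3, 23 mm above the bay floor, m: 0 fully out (5 mm into the bay), about 3 mm while a cassette's foot rubs past, near 0 again when clicked into the cassette's groove. A cassette let go on the ball stands about 26 mm too high; pressing down with 10 to 18 N clicks it home.
- cassette_a: Loose steel die cassette with a red band near the top: upright block 40 (x) by 54 (y) by 100 mm high, 0.3 kg, bottom-heavy; origin at the centre of its underside. Grooves across both broad (+-x) faces, 10 to 36 mm up, so either way round fits, in any bay, its x along the carrier's x. Grip it across its 40 mm near the top. Fully home its underside is on the bay floor, its top 112 mm above the bench. May be absent.
- cassette_b: Loose steel die cassette with a green band near the top: upright block 40 (x) by 54 (y) by 100 mm high, 0.3 kg, bottom-heavy; origin at the centre of its underside. Grooves across both broad (+-x) faces, 10 to 36 mm up, so either way round fits, in any bay, its x along the carrier's x. Grip it across its 40 mm near the top. Fully home its underside is on the bay floor, its top 112 mm above the bench. May be absent.
- cassette_c: Loose steel die cassette with a white band near the top: upright block 40 (x) by 54 (y) by 100 mm high, 0.3 kg, bottom-heavy; origin at the centre of its underside. Grooves across both broad (+-x) faces, 10 to 36 mm up, so either way round fits, in any bay, its x along the carrier's x. Grip it across its 40 mm near the top. Fully home its underside is on the bay floor, its top 112 mm above the bench. May be absent.
- mug: White mug, 80 mm wide, 95 mm high, a bystander. Origin at the centre of its underside.
- grease_tin: Tin with a green label, 76 mm wide, 100 mm high, a bystander. Origin at the centre of its underside.
- wrench: Steel wrench 200 mm long lying on the bench, a bystander. Origin below its middle.
Mind the look-alikes: they are no part of the job. Leave any purple look-alike of the cassette_c alone. Leave any turquoise look-alike of the cassette_b alone.

How it is judged:
On the way, in this order (a step that is already met when the one before it is completed fails the run):
1. every cassette is clicked home in a bay of the carrier (((distance between cassette_a and bay1 below 0.006 m and angle between cassette_a's own z axis and vertical below 0.08 rad and value of joint ball1 below 0.0025 m) or (distance between cassette_a and bay2 below 0.006 m and angle between cassette_a's own z axis and vertical below 0.08 rad and value of joint ball2 below 0.0025 m) or (distance between cassette_a and bay3 below 0.006 m and angle between cassette_a's own z axis and vertical below 0.08 rad and value of joint ball3 below 0.0025 m)) and ((distance between cassette_b and bay1 below 0.006 m and angle between cassette_b's own z axis and vertical below 0.08 rad and value of joint ball1 below 0.0025 m) or (distance between cassette_b and bay2 below 0.006 m and angle between cassette_b's own z axis and vertical below 0.08 rad and value of joint ball2 below 0.0025 m) or (distance between cassette_b and bay3 below 0.006 m and angle between cassette_b's own z axis and vertical below 0.08 rad and value of joint ball3 below 0.0025 m)) and ((distance between cassette_c and bay1 below 0.006 m and angle between cassette_c's own z axis and vertical below 0.08 rad and value of joint ball1 below 0.0025 m) or (distance between cassette_c and bay2 below 0.006 m and angle between cassette_c's own z axis and vertical below 0.08 rad and value of joint ball2 below 0.0025 m) or (distance between cassette_c and bay3 below 0.006 m and angle between cassette_c's own z axis and vertical below 0.08 rad and value of joint ball3 below 0.0025 m))), for 0.2 s.
2. the carrier's left corner is at least 12 mm ahead of the right (angle between the x axis of carrier and the x axis of hatch, either way round above 0.852 rad), for 0.1 s.
3. then its right corner is at least 12 mm ahead of the left (angle between the x axis of carrier and the x axis of hatch, either way round below 0.718 rad), for 0.1 s.
4. then the left again (angle between the x axis of carrier and the x axis of hatch, either way round above 0.852 rad), for 0.1 s.
5. then the right again (angle between the x axis of carrier and the x axis of hatch, either way round below 0.718 rad), for 0.1 s.
6. the carrier stands square in the dock, against the stop bar (x of carrier in the frame of dock between -0.009 and 0.009 m and y of carrier in the frame of dock between -0.03 and 0.03 m and angle between the x axis of carrier and the x axis of dock, either way round below 0.06 rad), for 0.2 s.
7. the trigger is squeezed in (all of step 6 and value of joint trigger above 0.13 rad), for 0.3 s.
At the end, for the whole second after the job is handed in: Each cassette upright, clicked home within 6 mm of a bay floor centre with its ball out (under 2.5 mm); carrier within 9 mm of touching the stop bar, 30 mm sideways of the dock middle and 0.06 rad of square; all at rest; trigger sprung back under 0.04 rad (all of step 1 and all of step 6 and linear speed of each of cassette_a, cassette_b, cassette_c, carrier below 0.02 m/s and value of joint trigger below 0.04 rad).
It fails at once if one rear corner gets more than about 63 mm ahead of the other (0.36 rad out of square) (angle between the x axis of carrier and the x axis of dock, either way round above 0.36 rad).
It fails at once if the carrier is lifted or tipped (height (world z) of carrier above 0.015 m or angle between carrier's own z axis and vertical above 0.12 rad).
It fails at once if the mug, the grease tin or the wrench is moved more than 30 mm (distance of any of mug, grease_tin, wrench from where it was at the start of the episode above 0.03 m).
Of cassette_a, cassette_b, cassette_c only 2 to 3 are there at a start; the rules pass over those that are not, and their reading is None.
At some moment in a run one of cassette_a, cassette_b, cassette_c may be knocked a few centimetres aside while the robot is not near it.
It also fails if it takes over 210 s, if anything falls off the work surface, if the arm or the gripper's body presses on something with over 40 N, if the wrist force passes 120 N, or if a joint passes its speed limit or range.

## Working session

There is one attempt and no reset: what is moved stays moved. The work goes in short steps, each a Python script; the robot and the scene stay as the last script left them, time stands still between calls to the robot, and variables do not carry over. Pictures are saved under pics/ and viewed, and the job is handed in when it is done.

```bash
ls; mkdir -p pics
python3 - <<'E'
from workcell import bot
import cv2, numpy as np
for n in("top","side"):
    c=bot.read_camera(n); cv2.imwrite(f"pics/{n}0.png",c["pixels"])
    print(n,c["fx"],c["fy"],c["cx"],c["cy"],np.round(c["R"],4).tolist(),np.round(c["t"],4).tolist())
print(bot.current_clock(),bot.current_ee_pos(),bot.current_tool_rot(),bot.current_opening())
E
```

```text
pics
top 425.83578435662764 425.83578435662764 325.52449821613124 195.75394038208145 [[0.0073, -0.9999, -0.0125], [-0.9953, -0.0061, -0.0968], [0.0967, 0.0131, -0.9952]] [0.0133, 0.5941, 1.1582]
side 391.38958356934467 391.38958356934467 313.0071008085113 192.62848435982332 [[-0.9937, -0.1122, -0.0065], [-0.0503, 0.496, -0.8669], [0.1005, -0.861, -0.4985]] [0.5876, 0.1544, 1.0103]
0.1 [0.24602594 0.51907226 0.21371758] [ 2.65450953e+00  1.67910043e+00 -2.50351613e-03] 1.000787806978935
```

View pics/top0.png

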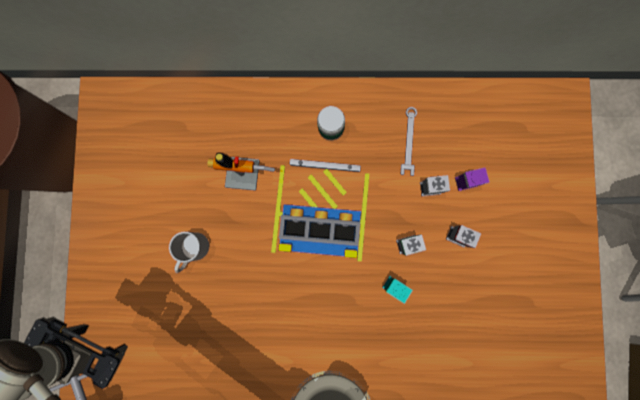

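View pics/side0.png

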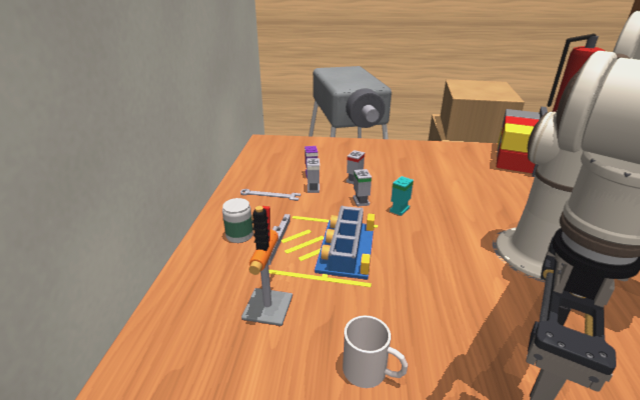

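The top view shows a carrier at (320,231), the stop bar at (325,165) and the gun at (240,165). Cassette candidates, top-view pixels: (411,245), (461,236), (435,185), purple (472,179) and turquoise (398,289). By band colour I choose the first three, and I'm checking them in a close crop.

```bash
cat > h.py <<'E'
from workcell import bot
import cv2, numpy as np
def cam(n): 
    c=bot.read_camera(n); c={k:(np.array(v) if k in("R","t","pixels") else v) for k,v in c.items()}; return c
def ray(c,px,z):
    px=np.atleast_2d(np.asarray(px,float)); d=np.c_[(px[:,0]-c["cx"])/c["fx"],(px[:,1]-c["cy"])/c["fy"],np.ones(len(px))]@c["R"]
    o=-c["R"].T@c["t"]; return o+d*((z-o[2])/d[:,2])[:,None]
def proj(c,X):
    q=np.atleast_2d(X)@c["R"].T+c["t"]; return np.c_[c["fx"]*q[:,0]/q[:,2]+c["cx"],c["fy"]*q[:,1]/q[:,2]+c["cy"]]
E
python3 - <<'E'
import cv2,numpy as np
t=cv2.imread("pics/top0.png");s=cv2.imread("pics/side0.png")
a=cv2.resize(t[155:310,380:500],None,fx=4,fy=4,interpolation=cv2.INTER_NEAREST)[:600]
cv2.imwrite("pics/c1.png",a)
cv2.imwrite("pics/c2.png",cv2.resize(s[135:225,290:430],None,fx=5,fy=5,interpolation=cv2.INTER_NEAREST))
cv2.imwrite("pics/c3.png",cv2.resize(t[140:270,200:380],None,fx=4.4,fy=4.4,interpolation=cv2.INTER_NEAREST))
E
```

```text
(no output)
```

View pics/c1.png

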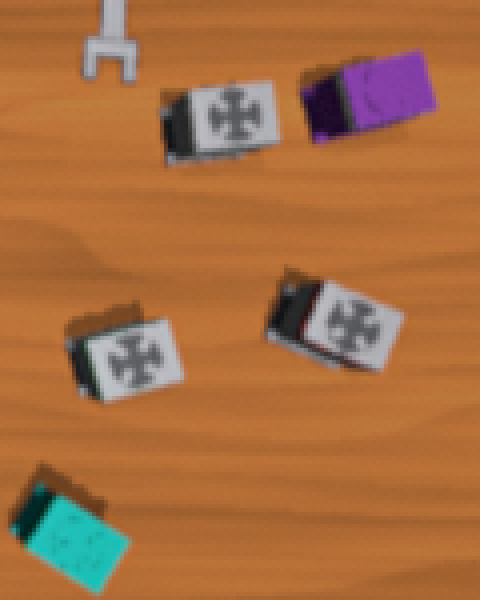

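View pics/c2.png

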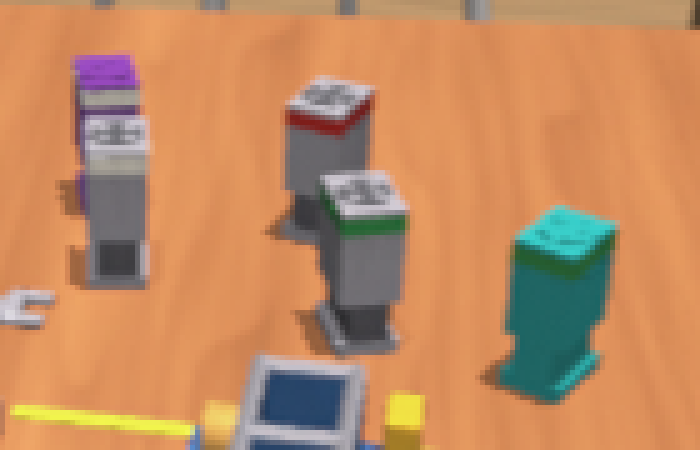

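View pics/c3.png

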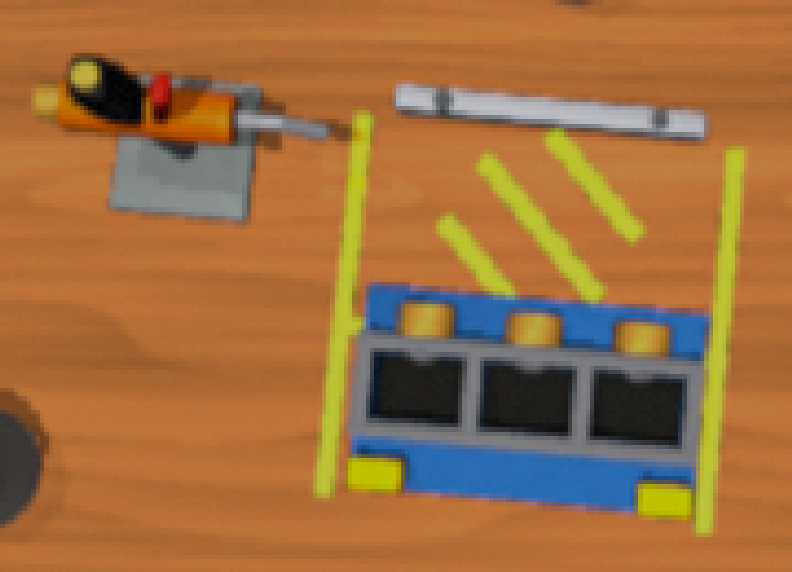

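Close crop: the red band (461,236), green band (411,245) and white band (435,185) are the real steel cassettes, so all three are present. The all-purple and all-turquoise ones are look-alikes. Measuring now.

```bash
cat >> h.py <<'E'
S=4
def up(im): return cv2.resize(im,None,fx=S,fy=S,interpolation=cv2.INTER_CUBIC)
def px(q): return (np.asarray(q,float)+0.5)/S-0.5
def rectw(c,pts,z):
    """min-area rect, in world at height z, of upsampled pixel pts"""
    w=ray(c,px(pts.reshape(-1,2)),z)[:,:2].astype(np.float32)
    (cx,cy),(a,b),ang=cv2.minAreaRect(w*1000)
    return np.array([cx,cy])/1000,a,b,np.radians(ang)
def comps(m,amin):
    n,l,st,ce=cv2.connectedComponentsWithStats(m.astype(np.uint8))
    return [(l==i).astype(np.uint8) for i in range(1,n) if st[i,4]>=amin]
def hull(m):
    k,_=cv2.findContours(m,cv2.RETR_EXTERNAL,cv2.CHAIN_APPROX_NONE); return cv2.convexHull(np.vstack(k))
def norm(a): return (a+np.pi/2)%np.pi-np.pi/2
def tops(c,roi=(300,600,110,320),z=0.1):
    """steel top faces: light gray blobs with ~40x54 size -> (centre, yaw of 40mm axis)"""
    u=up(c["pixels"]);hsv=cv2.cvtColor(u,cv2.COLOR_BGR2HSV)
    m=((hsv[...,1]<45)&(hsv[...,2]>140)).astype(np.uint8)
    x0,x1,y0,y1=[S*v for v in roi]; k=np.zeros_like(m);k[y0:y1,x0:x1]=m[y0:y1,x0:x1]
    out=[]
    for q in comps(k,60*S*S):
        ce,a,b,ang=rectw(c,hull(q),z)
        if a>b: a,b,ang=b,a,ang+np.pi/2
        if 28<a<50 and 42<b<66: out.append((ce,norm(ang),a,b))
    return out
def yaw_fix(a): # nearest to 0 mod pi
    return norm(a)
def yel(c):
    hsv=cv2.cvtColor(up(c["pixels"]),cv2.COLOR_BGR2HSV)
    return ((hsv[...,0]>22)&(hsv[...,0]<36)&(hsv[...,1]>150)&(hsv[...,2]>90))
def carrier(c,dbg=False):
    # yellow blocks: rear edge at z=.05 ; 
    hsv=cv2.cvtColor(up(c["pixels"]),cv2.COLOR_BGR2HSV)
    m=yel(c); r=[]
    for q in comps(m,40*S*S):
        ce,a,b,ang=rectw(c,hull(q),0.05)
        if dbg: print("yel",ce.round(4),round(a,1),round(b,1),round(np.degrees(ang),1))
        r.append((ce,a,b,ang,q))
    return r
E
python3 - <<'E'
from h import *
c=cam("top"); print("camO",(-c["R"].T@c["t"]).round(3))
for t in tops(c): print("top",t[0].round(4),np.degrees(t[1]).round(1),round(t[2],1),round(t[3],1),proj(c,[*t[0],.1]).round(0))
carrier(c,True)
u=up(c["pixels"]);hsv=cv2.cvtColor(u,cv2.COLOR_BGR2HSV)
for p in [(344,240),(348,265),(351,254),(300,247),(320,165),(275,210),(320,190)]: print(p,hsv[p[1]*S+2,p[0]*S+2])
m=(hsv[...,0]>98)&(hsv[...,0]<118)&(hsv[...,1]>120)&(hsv[...,2]>80); 
m[:190*S]=0;m[270*S:]=0
for q in comps(m,80*S*S): print("blue",[np.round(v,4) for v in rectw(c,hull(q),0.012)])
# bar
m=(hsv[...,1]<60)&(hsv[...,2]>120); k=np.zeros_like(m);k[155*S:175*S,285*S:365*S]=m[155*S:175*S,285*S:365*S]
for q in comps(k,60*S*S): print("bar",[np.round(v,4) for v in rectw(c,hull(q),0.025)])
E
```

```text
camO [0.479 0.002 1.21 ]
top [ 0.6206 -0.2784] 5.4 40.4 54.1 [[438. 184.]]
top [ 0.4846 -0.3524] -23.1 40.3 54.1 [[468. 236.]]
top [ 0.4616 -0.2115] 16.2 40.5 54.1 [[413. 245.]]
yel [0.5571 0.1448] 18.7 240.4 84.9
yel [ 0.6314 -0.0071] 87.4 14.9 39.7
yel [ 0.5376 -0.0684] 47.4 240.9 84.5
yel [0.6038 0.026 ] 116.1 14.9 40.0
yel [0.5849 0.0664] 64.7 14.6 40.1
yel [0.451 0.127] 34.7 20.1 84.1
(344, 240) [108  35  72]
(348, 265) [ 13 180 186]
(351, 254) [ 31 255 193]
(300, 247) [106 192 177]
(320, 165) [116   9 196]
(275, 210) [ 22 183 183]
(320, 190) [ 31 187 195]
blue [array([0.5474, 0.0289]), np.float64(217.152), np.float64(28.4094), np.float64(1.4867)]
blue [array([0.4502, 0.0372]), np.float64(216.4324), np.float64(30.1811), np.float64(1.4877)]
bar [array([0.6809, 0.0043]), np.float64(167.2198), np.float64(17.4377), np.float64(1.4758)]
```

```bash
cat >> h.py <<'E'
from scipy.spatial.transform import Rotation as Ro
def down(yaw):
    x=np.array([np.cos(yaw),np.sin(yaw),0]);z=np.array([0,0,-1.]);return Ro.from_matrix(np.c_[x,np.cross(z,x),z]).as_rotvec()
def best(p,yaw):
    j0=np.array(bot.current_joints());b=None
    for y in(yaw,yaw+np.pi,yaw-np.pi):
        q=bot.inverse_kinematics(list(p),list(down(y)))
        if q is not None:
            q=np.array(q);d=abs(q-j0).max()+ (5 if abs(q[5])>2.6 else 0)
            if b is None or d<b[0]: b=(d,y)
    return b[1]
def F(): return np.round(bot.current_contact_force(),1)
def strips(c,cen=None):
    """carrier pose from front/rear blue strips -> centre, yaw"""
    hsv=cv2.cvtColor(up(c["pixels"]),cv2.COLOR_BGR2HSV)
    m=(hsv[...,0]>98)&(hsv[...,0]<118)&(hsv[...,1]>120)&(hsv[...,2]>80); m[:100*S]=0;m[280*S:]=0;m[:,:220*S]=0;m[:,400*S:]=0
    E=[]
    qs=comps(m,60*S*S)
    rs=[rectw(c,hull(q),0.012) for q in qs]
    for ce,a,b,ang in rs:
        if a<b:a,b,ang=b,a,ang+np.pi/2
        E.append((ce,a,b,norm(ang-np.pi/2)))
    return sorted(E,key=lambda e:-e[0][0])
def cpose(c):
    e=strips(c);f,r=e[0],e[-1];yaw=(f[3]+r[3])/2;u=np.array([np.cos(yaw),np.sin(yaw)])
    return (f[0]+u*f[2]/2000+r[0]-u*r[2]/2000)/2,yaw,[f[1],r[1]]
def pick(xy,yaw,top=0.1,grip=40):
    y=best([*xy,0.2],yaw)
    bot.set_gripper(0.8); bot.goto([*xy,0.22],down(y)); bot.line_to([*xy,top-0.025],max_speed=0.15)
    bot.set_gripper(0.0,grip); print("opening",bot.current_opening(),F()); bot.line_to([*xy,0.26],max_speed=0.2); print("lift",bot.current_opening(),F())
def insert(xy,yaw,dz=0.025):
    y=best([*xy,0.24],yaw)
    bot.goto([*xy,0.25],down(y))
    bot.line_to([*xy,0.085+0.05],max_speed=0.15); print("above",F())
    for z in(0.12,0.112,0.104,0.096,0.09,0.086): 
        bot.line_to([*xy,z],max_speed=0.06); print(z,F(),np.round(bot.current_ee_pos(),4))
E
python3 - <<'E'
from h import *
c=cam("top"); C,yaw,L=cpose(c); print(C,yaw,L)
n=np.array([-np.sin(yaw),np.cos(yaw)])
t=min(tops(c),key=lambda t:np.linalg.norm(t[0]-[.4616,-.2115]))
p=bot.current_ee_pos(); bot.line_to([p[0],p[1],.29])
pick(t[0],t[1])
insert(C+.068*n,yaw)
cv2.imwrite("pics/i1t.png",cam("top")["pixels"]);cv2.imwrite("pics/i1s.png",cam("side")["pixels"]);print(bot.current_clock())
E
```

```text
[0.49833104 0.03313884] -0.08364369798985449 [217.15203857421875, 216.57273864746094]
opening 0.43485075512744137 [0.8 0.1 1. ]
lift 0.4333110289877141 [-0.3  0.1 -3.8]
above [-0.2 -0.3 -2.4]
0.12 [ 0.5  0.2 -3.3] [0.5037 0.1009 0.1195]
0.112 [ 1.3 -0.3 -7.4] [0.5035 0.1009 0.111 ]
0.104 [ 1.2  0.8 -7.1] [0.5036 0.1009 0.103 ]
0.096 [ 0.2 -0.8 -4.8] [0.5036 0.1009 0.0954]
0.09 [ 0.1 -0.2 -3.2] [0.504  0.1009 0.0898]
0.086 [ 1.2  0.  -1.1] [0.5051 0.1008 0.0868]
10.7667
```

Run:
```python
from h import *
p=bot.current_ee_pos(); bot.set_gripper(0.75); bot.line_to([p[0],p[1],.2],max_speed=.2); bot.hold(.2)
c=cam("top"); s=cam("side")
for t in tops(c,(200,600,110,320)): print("top",t[0].round(4),np.degrees(t[1]).round(1),round(t[2],1),round(t[3],1))
cv2.imwrite("pics/i1t.png",c["pixels"])
cv2.imwrite("pics/i1s.png",cv2.resize(s["pixels"][130:330,220:470],None,fx=3,fy=3))
```

```text
top [ 0.6208 -0.2783] 6.0 40.3 53.9
top [ 0.4846 -0.3525] -23.5 40.1 54.1
```

View pics/i1s.png

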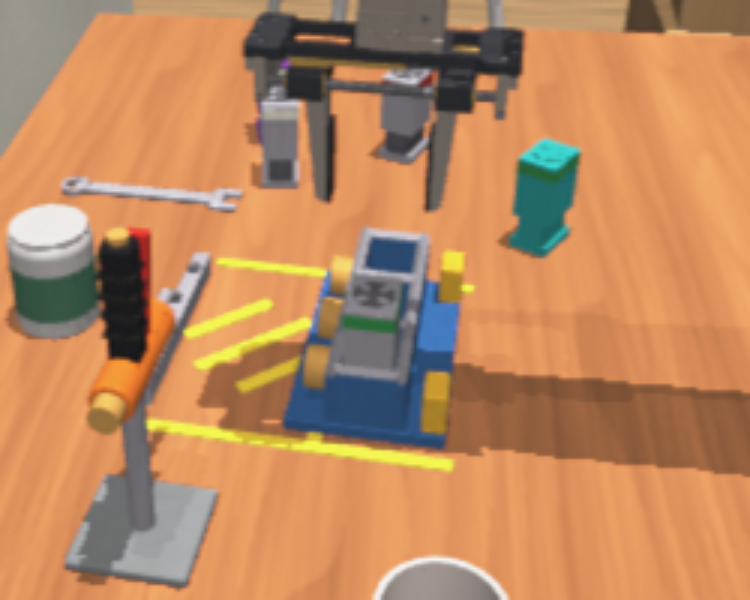

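View pics/i1t.png

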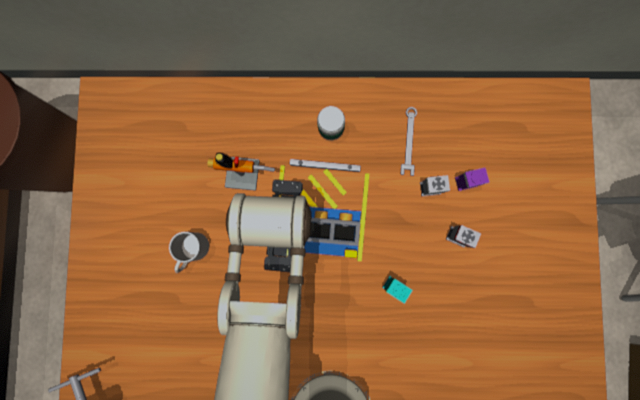

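Side view: the green cassette is in bay 1 (about px (345,240)) and looks seated. Next red goes to bay 2, re-measuring the carrier while the arm is off to the right.

Run:
```python
from h import *
p=bot.current_ee_pos(); bot.line_to([p[0],p[1],.26],max_speed=.2)
c=cam("top")
t=min(tops(c),key=lambda t:np.linalg.norm(t[0]-[.4846,-.3525]));print(t)
pick(t[0],t[1])
c=cam("top");cv2.imwrite("pics/i2.png",c["pixels"]);C,yaw,L=cpose(c); print(C,yaw,L,[e[:3] for e in strips(c)])
for q in tops(c,(200,600,110,320),.112): print("top",q[0].round(4),np.degrees(q[1]).round(1),round(q[2],1),round(q[3],1))
n=np.array([-np.sin(yaw),np.cos(yaw)]); print("bay1",C+.068*n)
if abs(C-[.498,.033]).max()<.006:
    insert(C,yaw)
    p=bot.current_ee_pos(); bot.set_gripper(0.75); bot.line_to([p[0],p[1],.26],max_speed=.2)
    print(bot.current_clock())
```

```text
(array([ 0.48457733, -0.35237683]), np.float64(-0.4028422633425084), 40.28067398071289, 54.071372985839844)
opening 0.43448377086405016 [ 0.  -0.7  1. ]
lift 0.434004367987203 [ 0.6  0.1 -2.9]
[0.49832768 0.03309578] -0.08256718169821708 [217.15261840820312, 216.42979431152344] [(array([0.54735803, 0.02889377]), 217.15261840820312, 28.41827964782715), (array([0.45022607, 0.03722093]), 216.42979431152344, 30.28211784362793)]
top [ 0.6192 -0.2757] 6.4 40.2 54.7
top [0.5051 0.1044] -4.5 44.8 57.3
bay1 [0.50393587 0.10086412]
above [ 1.  -0.2 -2.9]
0.12 [ 0.5  0.2 -3.2] [0.4979 0.0332 0.1195]
0.112 [-1.1 -1.1 -4.9] [0.4973 0.0332 0.1109]
0.104 [-1.3 -0.8 -5.3] [0.4974 0.0332 0.1029]
0.096 [-2.5  0.9 -6.8] [0.4976 0.0332 0.0952]
0.09 [-0.2 -0.  -2.8] [0.4991 0.033  0.0902]
0.086 [2.6 0.6 0.6] [0.4998 0.0328 0.0869]
23.375
```

Run:
```python
from h import *
c=cam("top")
ts=tops(c);print(ts)
t=min(ts,key=lambda t:np.linalg.norm(t[0]-[.6207,-.2783]))
pick(t[0],t[1])
c=cam("top");cv2.imwrite("pics/i3.png",c["pixels"]);C,yaw,L=cpose(c); print(C,yaw,L)
n=np.array([-np.sin(yaw),np.cos(yaw)])
if abs(C-[.498,.033]).max()<.006:
    insert(C-.068*n,yaw)
    p=bot.current_ee_pos(); bot.set_gripper(0.75); bot.line_to([p[0],p[1],.26],max_speed=.2)
    bot.goto([.4,-.25,.28],down(best([.4,-.25,.28],0)))
    c=cam("top");s=cam("side");cv2.imwrite("pics/i4.png",cv2.resize(c["pixels"][140:270,200:380],None,fx=4.4,fy=4.4))
    cv2.imwrite("pics/i4s.png",cv2.resize(s["pixels"][180:300,280:420],None,fx=5,fy=5)); cv2.imwrite("pics/i4r.png",s["pixels"]); print(cpose(c))
    print(bot.current_clock())
```

```text
[(array([ 0.37661002, -0.00539727]), np.float64(1.4021111707170597), 29.419147491455078, 58.18879699707031)]
opening 0.0029062032998606754 [ 0.5 -0.5 -0.2]
lift 0.005519129678386808 [-0.6 -0.3 -0.3]
[0.49828072 0.03318922] -0.08241697941273674 [217.15322875976562, 216.3418731689453]
above [ 0.1 -0.6  0.3]
0.12 [ 0.1 -0.3  0.6] [ 0.4923 -0.0345  0.1196]
0.112 [ 0.1 -0.4  0.8] [ 0.4923 -0.0344  0.1115]
0.104 [1.  0.  0.1] [ 0.4922 -0.0345  0.1034]
0.096 [0.2 0.1 0.2] [ 0.4922 -0.0344  0.0954]
0.09 [ 0.  -0.3 -1.1] [ 0.4923 -0.0345  0.0895]
0.086 [ 0.2 -0.9 -0. ] [ 0.4925 -0.0345  0.0857]
(array([0.49835399, 0.03309989]), np.float64(-0.08338730215590706), [217.15203857421875, 216.43174743652344])
35.6583
```

View pics/i4.png

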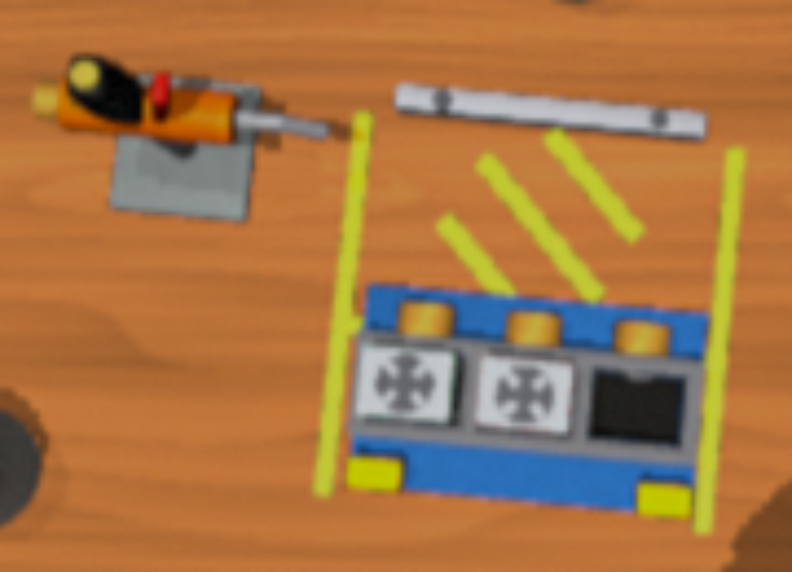

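View pics/i4s.png

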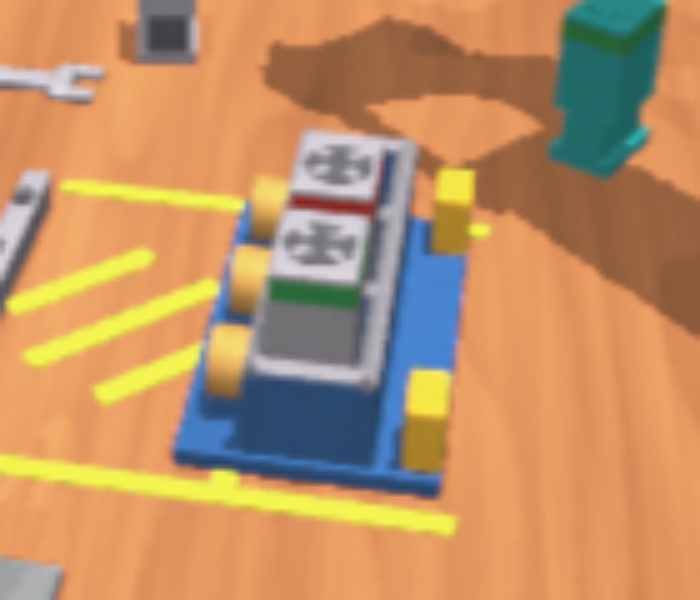

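I should have guarded that: the white cassette wasn't detected, so the arm picked at a false blob on empty bench and then dipped over bay 3 with an empty gripper. Nothing was disturbed: forces stayed near 0 and the carrier did not move. I need to see where white is now.

Run:
```python
from h import *
c=cam("top");cv2.imwrite("pics/i5.png",c["pixels"])
for t in tops(c): print(t)
```

```text
(array([ 0.62054395, -0.27835297]), np.float64(0.09637204339329286), 40.56999206542969, 54.170772552490234)
(array([0.50002661, 0.03428275]), np.float64(-0.09872564529616401), 42.607879638671875, 57.13911056518555)
```

View pics/i5.png

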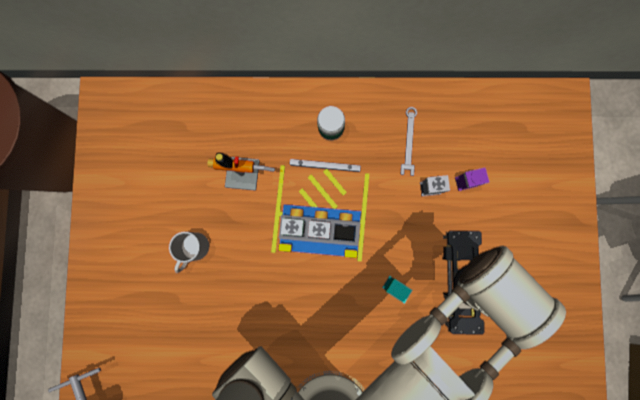

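View pics/i4r.png

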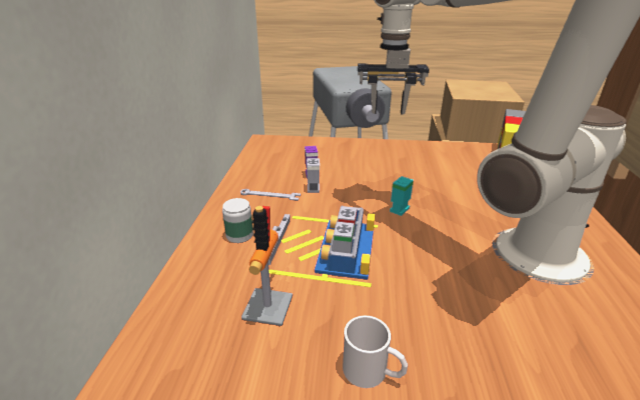

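White still stands at top px (438,184). It was only in shadow or occluded earlier. Picking it now, with guards.

Run:
```python
from h import *
t=[t for t in tops(cam("top")) if t[0][1]<-.15][0]; print(t)
pick(t[0],t[1])
assert .38<bot.current_opening()<.48
c=cam("top");C,yaw,L=cpose(c); print(C,yaw,L)
n=np.array([-np.sin(yaw),np.cos(yaw)])
assert abs(C-[.498,.033]).max()<.006
insert(C-.068*n,yaw)
p=bot.current_ee_pos(); bot.set_gripper(0.75); bot.line_to([p[0],p[1],.26],max_speed=.2)
bot.goto([.36,-.3,.28],down(best([.36,-.3,.28],0)))
c=cam("top");s=cam("side");cv2.imwrite("pics/i6.png",cv2.resize(c["pixels"][140:270,200:380],None,fx=4.4,fy=4.4))
cv2.imwrite("pics/i6s.png",cv2.resize(s["pixels"][180:300,280:420],None,fx=5,fy=5));cv2.imwrite("pics/i6r.png",s["pixels"]); C,yaw,L=cpose(c);print(C,yaw,L)
n=np.array([-np.sin(yaw),np.cos(yaw)]);u=np.array([np.cos(yaw),np.sin(yaw)])
# expected side-view px of band-side top corners when home (z .112) vs 26mm high
for k in(1,0,-1):
    P=C+k*.068*n
    print(k,[proj(s,[*(P+a*u*.02+.027*n),.112]).round(1).tolist() for a in(1,-1)],[proj(s,[*(P+.02*u+.027*n),.138]).round(1).tolist()],"top",proj(c,[*P,.112]).round(1))
# dock from tapes
hsv=cv2.cvtColor(up(c["pixels"]),cv2.COLOR_BGR2HSV);m=yel(c)
T=[]
for q in comps(m,100*S*S):
    r=rectw(c,hull(q),0);print("tape",r)
print(bot.current_clock())
```

```text
(array([ 0.62057269, -0.27829514]), np.float64(0.10066733107980541), 40.639591217041016, 54.15253448486328)
opening 0.4287930653887765 [1.1 0.3 1.5]
lift 0.43177603681244003 [ 0.  -0.3 -3.1]
[0.4983313  0.03316671] -0.08392439516874872 [217.15261840820312, 216.329345703125]
above [ 0.8 -0.6 -2.5]
0.12 [ 0.   0.2 -2.3] [ 0.4923 -0.0345  0.1196]
0.112 [-1.4 -0.6 -5.2] [ 0.4914 -0.0345  0.1108]
0.104 [-3.3 -0.2 -5.5] [ 0.4915 -0.0343  0.1028]
0.096 [-2.7 -0.3 -6.5] [ 0.4917 -0.0343  0.095 ]
0.09 [-1.4  0.  -4. ] [ 0.4936 -0.0348  0.0903]
0.086 [1.1 0.  0.1] [ 0.4944 -0.0351  0.0871]
[0.4983329  0.03311599] -0.08308423442385604 [217.15322875976562, 216.50152587890625]
1 [[[334.7, 233.3]], [[352.1, 235.2]]] [[[335.0, 223.9]]] top [[292.4 227.2]]
0 [[[338.8, 217.2]], [[355.2, 218.9]]] [[[339.1, 208.2]]] top [[318.7 229.6]]
-1 [[[342.5, 202.9]], [[357.9, 204.4]]] [[[342.8, 194.3]]] top [[345. 232.]]
tape (array([0.56041772, 0.15116095]), 19.198225021362305, 250.85740661621094, np.float64(1.4811296902627462))
tape (array([ 0.63798248, -0.00746923]), 91.21244812011719, 15.576128005981445, np.float64(0.6928527163059495))
tape (array([ 0.54019794, -0.07115848]), 49.47981643676758, 250.976806640625, np.float64(1.477559190189277))
tape (array([0.60919165, 0.02708527]), 121.08731842041016, 15.518630981445312, np.float64(0.6976783642011731))
tape (array([0.58949188, 0.06921548]), 67.45321655273438, 15.24630355834961, np.float64(0.7017665162115264))
46.3833
```

View pics/i6s.png

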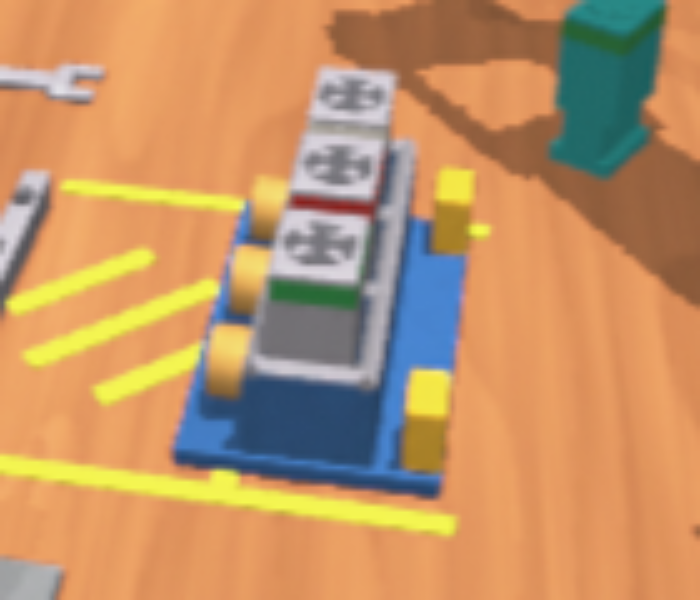

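View pics/i6.png

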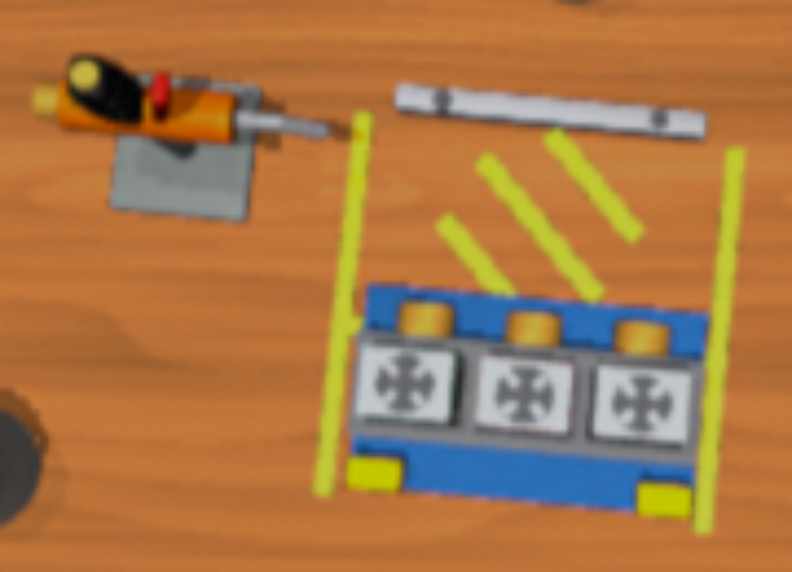

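Side view: all three tops line up at the home height (a cassette resting on its ball would stand about 9 px higher). I'll press each top lightly to confirm, then start the walk.

```bash
cat >> h.py <<'E'
TH=-0.0915; U=np.array([np.cos(TH),np.sin(TH)]); N=np.array([-U[1],U[0]]); O=np.array([.6089,.0346])
def dock(p): d=np.asarray(p)-O; return np.array([d@U,d@N])
def fpose(c):
    e=[e for e in strips(c) if e[1]>190]
    f=e[0]; u=np.array([np.cos(f[3]),np.sin(f[3])])
    return f[0]-.0492*u,f[3],f[1:3]
def report(tag=""):
    c=cam("top");C,y,L=fpose(c);d=dock(C);print(tag,"dock",(d*1000).round(1),"rel",round(y-TH,3),"strip",np.round(L,1),"F",F(),"t",round(bot.current_clock(),1));return C,d,y-TH,c
def approach(side,pose=None,off=0.035,z=0.025):
    C,d,rel=pose; a=rel+TH;u=np.array([np.cos(a),np.sin(a)]);n=np.array([-u[1],u[0]])
    K=C-.065*u+side*.09*n; P=K-off*U
    yw=best([*P,.2],TH+np.pi/2)
    q=bot.current_ee_pos()
    bot.goto([*P,.16],down(yw)); bot.line_to([*P,z],max_speed=.15)
    return P,K
E
python3 - <<'E'
from h import *
c=cam("top");C,yaw,L=cpose(c);n=np.array([-np.sin(yaw),np.cos(yaw)])
bot.set_gripper(0.0)
for k in(-1,0,1):
    P=C+k*.068*n
    bot.goto([*P,.15],down(best([*P,.15],yaw+np.pi/2)))
    for z in(.117,.114,.112,.11,.108):
        bot.line_to([*P,z],max_speed=.05); f=F()
        if f[2]>12: break
    print(k,z,f,bot.current_ee_pos().round(4)); bot.line_to([*P,.15],max_speed=.2)
print(bot.current_clock())
E
```

```text
-1 0.11 [-4.9  2.2 15.4] [ 0.4935 -0.0348  0.1124]
0 0.11 [-3.8  0.5 14. ] [0.4996 0.033  0.1124]
1 0.11 [-3.3  0.2 13.4] [0.5053 0.1009 0.1124]
55.2
```

All three tops are solid at 112 mm under 13–15 N. First step is on the left corner.

```bash
cat >> h.py <<'E'
def step(side,goal,pose,inc=.006,maxd=.09,xmax=None):
    P,K=approach(side,pose)
    s=.018; tot=s; bot.line_to([*(P+s*U),.025],max_speed=.1); first=None
    while tot<maxd:
        tot+=inc; bot.line_to([*(P+tot*U),.025],max_speed=.05); f=bot.current_contact_force()
        if first is None and -f[:2]@U>3: first=tot; print("touch",tot)
        C,d,rel,c=report(f"{tot*1000:.0f}")
        if (side>0 and rel<=goal) or (side<0 and rel>=goal): break
        if xmax is not None and d[0]>xmax: break
        if abs(rel)>.2 or -f[:2]@U>40: print("STOP");break
    bot.line_to([*(P+(tot-.02)*U),.025],max_speed=.1); q=P+(tot-.02)*U; bot.line_to([*q,.16],max_speed=.2)
    return report("after")
E
python3 - <<'E'
from h import *
p=bot.current_ee_pos(); 
C,d,rel,c=report("start")
bot.goto([p[0]-.1,p[1],.2],down(best([p[0]-.1,p[1],.2],TH+np.pi/2)))
C,d,rel,c=report("start")
r=step(1,-.11,(C,d,rel)); cv2.imwrite("pics/w1.png",r[3]["pixels"])
E
```

```text
Traceback (most recent call last):
  File "h.py", line 92, in report
    c=cam("top");C,y,L=fpose(c);d=dock(C);print(tag,"dock",(d*1000).round(1),"rel",round(y-TH,3),"strip",np.round(L,1),"F",F(),"t",round(bot.current_clock(),1));return C,d,y-TH,c
                       ~~~~~^^^
  File "h.py", line 89, in fpose
    f=e[0]; u=np.array([np.cos(f[3]),np.sin(f[3])])
      ~^^^
IndexError: list index out of range
```

Run:
```python
from h import *
bot.goto([.38,.12,.2],down(best([.38,.12,.2],TH+np.pi/2)))
c=cam("top"); cv2.imwrite("pics/w0.png",c["pixels"]); print(strips(c))
```

```text
[(array([0.54736072, 0.02892535]), 217.21600341796875, 28.41827964782715, np.float64(-0.08383884111872986)), (array([0.45023538, 0.03735944]), 216.7058563232422, 30.31361961364746, np.float64(-0.08142801454193571))]
```

View pics/w0.png

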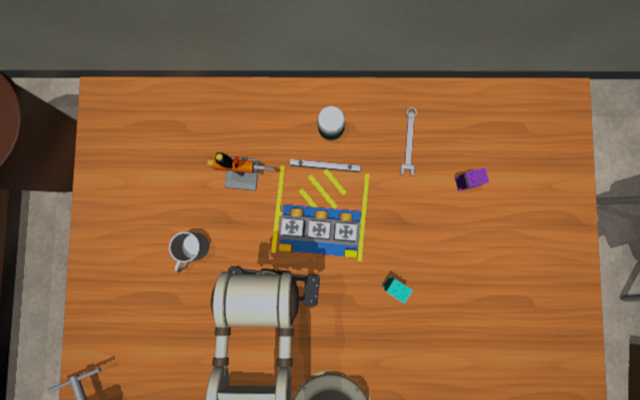

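The whole carrier is in view at (320,231) with the arm behind it, so the front strip can be tracked.

Run:
```python
from h import *
C,d,rel,c=report("start")
r=step(1,-.105,(C,d,rel)); cv2.imwrite("pics/w1.png",r[3]["pixels"])
```

```text
start dock [-110.   -11.7] rel 0.008 strip [217.2  28.4] F [-0.   0.4 -0.9] t 56.0
24 dock [-110.   -11.6] rel 0.008 strip [216.9  28.4] F [ 0.2 -0.3  0.6] t 58.0
touch 0.03
30 dock [-109.7  -11.7] rel 0.004 strip [217.1  28.4] F [-9.7  1.   8.9] t 58.3
36 dock [-108.7  -11.8] rel -0.011 strip [216.6  28.3] F [-21.3   5.4  16.7] t 58.6
42 dock [-105.9  -12.6] rel -0.043 strip [216.3  28.2] F [-18.7   9.2  11.7] t 58.9
48 dock [-102.6  -14. ] rel -0.077 strip [216.   28.3] F [-17.5  11.1   9.7] t 59.2
54 dock [-99.2 -15.7] rel -0.108 strip [216.2  28. ] F [-14.9  11.5   5. ] t 59.5
after dock [-99.2 -15.7] rel -0.108 strip [216.2  28. ] F [ 0.   0.7 -0.7] t 60.8
```

View pics/w1.png

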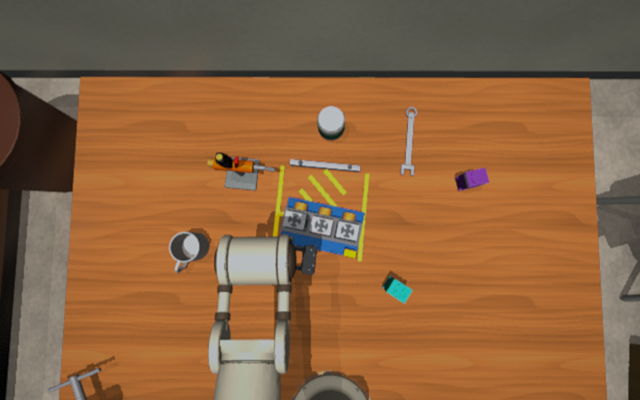

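The left corner is about 2 cm ahead (rel −0.108). Next is a right step, then left, then right.

Run:
```python
from h import *
C,d,rel,c=report("start")
r=step(-1,.1,(C,d,rel)); cv2.imwrite("pics/w2.png",r[3]["pixels"])
if .08<r[2]<.16:
    r=step(1,-.1,r[:3])
    if -.16<r[2]<-.08: r=step(-1,.1,r[:3]); cv2.imwrite("pics/w3.png",r[3]["pixels"])
```

```text
start dock [-99.2 -15.7] rel -0.107 strip [216.2  28. ] F [-0.2 -0.3  0.4] t 60.8
24 dock [-99.2 -15.7] rel -0.108 strip [216.2  28. ] F [ 0.4 -0.4 -0.2] t 63.3
touch 0.03
30 dock [-98.9 -15.7] rel -0.104 strip [216.2  28.1] F [-16.   -0.8  12.4] t 63.6
36 dock [-97.  -15.1] rel -0.078 strip [216.4  27.8] F [-18.7  -4.2  12.7] t 63.9
42 dock [-93.7 -13.6] rel -0.043 strip [216.4  27.8] F [-14.8  -8.    5.1] t 64.2
48 dock [-90.4 -12. ] rel -0.015 strip [216.5  28.2] F [-14.9  -7.2   3.4] t 64.5
54 dock [-87.3 -10.6] rel 0.02 strip [216.5  27.2] F [-14.   -7.8   1.7] t 64.9
60 dock [-83.9  -9. ] rel 0.048 strip [216.1  27.1] F [-14.9  -7.4   1.3] t 65.2
66 dock [-80.5  -7.3] rel 0.084 strip [216.6  26.7] F [-13.   -8.7  -0.1] t 65.5
72 dock [-77.2  -6. ] rel 0.117 strip [216.3  26.6] F [-13.3  -7.7   0.6] t 65.8
after dock [-77.   -5.8] rel 0.113 strip [216.2  26.7] F [ 0.3 -0.2 -0.8] t 67.0
24 dock [-77.   -5.8] rel 0.113 strip [216.3  26.8] F [ 0.1 -0.  -0. ] t 69.5
touch 0.03
30 dock [-76.8  -5.9] rel 0.109 strip [215.7  26.7] F [-16.1   1.4  14.2] t 69.8
36 dock [-75.2  -6.3] rel 
[... 742 characters left out ...]
103 strip [216.1  26.7] F [-16.1   0.1  14.4] t 76.0
36 dock [-53.4 -15. ] rel -0.075 strip [216.2  26.3] F [-19.2  -4.2  13.3] t 76.3
42 dock [-50.1 -13.8] rel -0.038 strip [216.1  26. ] F [-15.7  -7.5   7.1] t 76.6
48 dock [-47.3 -12.4] rel -0.004 strip [216.3  26.4] F [-15.3  -7.5   4.4] t 76.9
54 dock [-43.7 -10.8] rel 0.026 strip [216.   26.1] F [-15.5  -7.7   2.4] t 77.3
60 dock [-40.3  -8.9] rel 0.054 strip [216.1  25.9] F [-14.6  -8.6   1.9] t 77.6
66 dock [-37.2  -7.2] rel 0.087 strip [216.2  25.3] F [-13.9  -8.2   1.9] t 77.9
72 dock [-33.3  -5.8] rel 0.118 strip [215.5  24.8] F [-13.2  -8.3   0.9] t 78.2
after dock [-33.3  -5.9] rel 0.121 strip [215.5  25.1] F [0.4 1.5 0.8] t 79.4
```

```bash
sed -i 's|return f\[0\]-.0492\*u,f\[3\],f\[1:3\]|return f[0]+(f[2]/2000-.0634)*u,f[3],f[1:3]|' h.py
python3 - <<'E'
from h import *
C,d,rel,c=report("start")
r=step(1,-.085,(C,d,rel),xmax=-10)
r=step(-1,-.005,r[:3],inc=.004,xmax=1.5); cv2.imwrite("pics/w4.png",r[3]["pixels"])
E
```

```text
start dock [-35.  -6.] rel 0.12 strip [215.5  24.9] F [-0.7  0.5 -0.6] t 79.5
24 dock [-34.9  -6.1] rel 0.121 strip [215.6  25.1] F [-0.4  0.6  1. ] t 81.9
after dock [-34.9  -6.1] rel 0.121 strip [215.5  25.1] F [-1.2  0.6 -0.2] t 83.2
22 dock [-34.9  -6.1] rel 0.121 strip [215.6  25.1] F [-0.4 -0.4 -0.3] t 85.6
after dock [-34.9  -5.9] rel 0.118 strip [215.5  25. ] F [0.  0.5 0.1] t 86.8
```

View pics/w4.png

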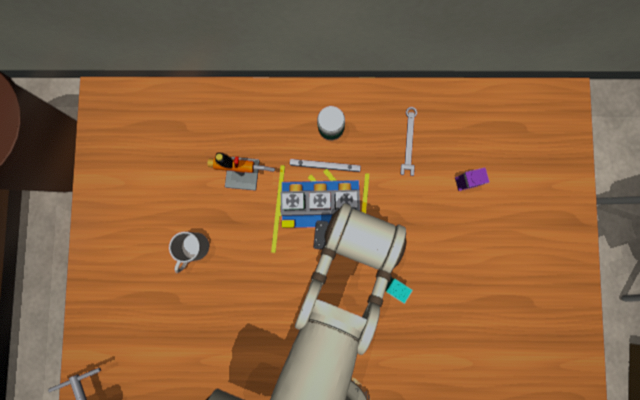

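My xmax was in mm and should be in m, so both steps stopped early with no carrier motion. The carrier is at px (320,200), turned left. Repeating with the right units.

Run:
```python
from h import *
C,d,rel,c=report("start")
r=step(1,-.085,(C,d,rel),xmax=-.008)
r=step(-1,-.005,r[:3],inc=.004,xmax=.0015); cv2.imwrite("pics/w5.png",cv2.resize(r[3]["pixels"][140:270,200:380],None,fx=4.4,fy=4.4))
```

```text
start dock [-34.9  -6.1] rel 0.121 strip [215.5  25.1] F [-0.1 -0.2 -0. ] t 86.9
24 dock [-34.9  -6.1] rel 0.121 strip [215.5  25.1] F [ 0.1 -0.  -0.7] t 89.3
touch 0.03
30 dock [-34.7  -5.7] rel 0.118 strip [216.2  25.2] F [-13.2   1.5  10.6] t 89.6
36 dock [-33.9  -5.8] rel 0.094 strip [216.1  24.7] F [-19.2   5.7  16.6] t 89.9
42 dock [-30.9  -6.9] rel 0.063 strip [216.4  24.7] F [-18.6   9.8  12.8] t 90.3
48 dock [-27.6  -8.6] rel 0.031 strip [216.   25.1] F [-15.4  11.8   9.5] t 90.6
54 dock [-24.6 -10.5] rel -0.0 strip [216.5  24.8] F [-14.8  11.1   6.6] t 90.9
60 dock [-21.4 -11.8] rel -0.03 strip [216.   24.8] F [-15.6  11.5   5.8] t 91.2
66 dock [-18.3 -13.6] rel -0.06 strip [216.1  24.6] F [-14.8  12.6   6.1] t 91.5
72 dock [-14.7 -15.4] rel -0.093 strip [216.1  24.7] F [-15.3  11.2   5.7] t 91.8
after dock [-14.7 -15.4] rel -0.093 strip [216.1  24.7] F [-0.2  0.3  0.2] t 93.1
22 dock [-14.7 -15.4] rel -0.093 strip [216.   24.6] F [-0.1  0.1 -0.1] t 95.5
26 dock [-14.7 -15.4] rel -0.093 strip [216.1  24.8] F [-1.2  0.5 -0.5] t 95.8
touch 0.03
30 dock [-14.8 -15.4] rel -0.093 strip [216.1  24.5] F [-14.4   0.4  11.9] t 96.1
34 dock [-13.8 -15. ] rel -0.082 strip [215.8  24.6] F [-21.   -2.6  16.2] t 96.4
38 dock [-12.1 -14.4] rel -0.058 strip [216.   24.4] F [-20.8  -3.8  13.5] t 96.7
42 dock [-10.2 -13.7] rel -0.032 strip [216.   24.3] F [-20.3  -7.4  10.7] t 97.0
46 dock [ -8.2 -12.7] rel -0.012 strip [215.9  24.2] F [-18.9  -8.4   9.7] t 97.3
50 dock [ -5.9 -11.8] rel 0.011 strip [216.3  24. ] F [-18.   -8.1   7.5] t 97.6
after dock [ -5.9 -11.8] rel 0.011 strip [216.2  24. ] F [0.9 0.  0.6] t 98.8
```

View pics/w5.png

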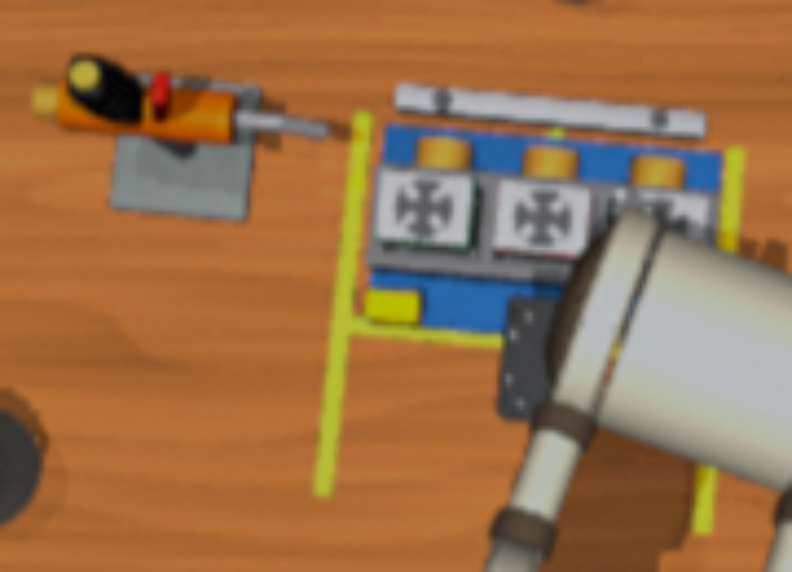

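The carrier is nearly docked: the front edge is at crop y≈130 and the bar is just beyond, about 7 mm away. Two short closing pushes follow.

Run:
```python
from h import *
C,d,rel,c=report("start")
r=step(1,-.03,(C,d,rel),inc=.003,xmax=-.0005)
r=step(-1,.0,r[:3],inc=.003,xmax=.002); cv2.imwrite("pics/w6.png",cv2.resize(r[3]["pixels"][140:270,200:380],None,fx=4.4,fy=4.4))
```

```text
start dock [ -5.9 -11.8] rel 0.011 strip [216.2  23.9] F [-0.3 -0.1  0.1] t 98.9
21 dock [ -5.9 -11.8] rel 0.011 strip [216.2  23.9] F [ 0.3 -0.3 -0.6] t 101.3
24 dock [ -5.9 -11.8] rel 0.011 strip [216.1  24. ] F [1.1 0.3 0.7] t 101.6
27 dock [ -5.9 -11.8] rel 0.011 strip [216.2  23.9] F [-2.2  0.6 -0.2] t 101.9
touch 0.029999999999999995
30 dock [ -5.9 -11.8] rel 0.011 strip [216.2  24. ] F [-12.3  -0.2   8.9] t 102.2
33 dock [ -5.7 -11.7] rel 0.006 strip [216.   23.8] F [-20.7   1.4  16.6] t 102.5
36 dock [ -4.9 -11.9] rel -0.006 strip [216.1  23.8] F [-23.4   4.2  19.4] t 102.8
39 dock [ -2.9 -12. ] rel -0.022 strip [216.2  24.8] F [-23.1   6.3  19.1] t 103.1
42 dock [ -0.  -12.4] rel -0.039 strip [216.1  26.4] F [-23.8   9.2  18.9] t 103.4
after dock [  0.  -12.4] rel -0.039 strip [216.2  26.4] F [-0.4 -0.1  0. ] t 104.6
21 dock [ -0.  -12.4] rel -0.039 strip [216.1  26.3] F [ 1.4 -0.6  0.1] t 107.0
24 dock [ -0.  -12.4] rel -0.039 strip [216.2  26.4] F [-0.  -0.2 -0.1] t 107.3
touch 0.026999999999999996
27 dock [ -0.  -12.4] rel -0.039 strip [216.1  26.4] F [-9.7  0.6  8.8] t 107.6
30 dock [ -0.1 -12.4] rel -0.038 strip [215.9  26.2] F [-20.3  -0.7  17. ] t 107.9
33 dock [  0.5 -11.8] rel -0.032 strip [216.1  26.4] F [-24.2  -2.5  18.2] t 108.2
36 dock [  2.4 -11.6] rel -0.009 strip [216.3  26.4] F [-22.6  -4.6  16.6] t 108.5
after dock [  2.4 -11.6] rel -0.009 strip [216.3  26.5] F [0.7 0.3 0.2] t 109.8
```

View pics/w6.png

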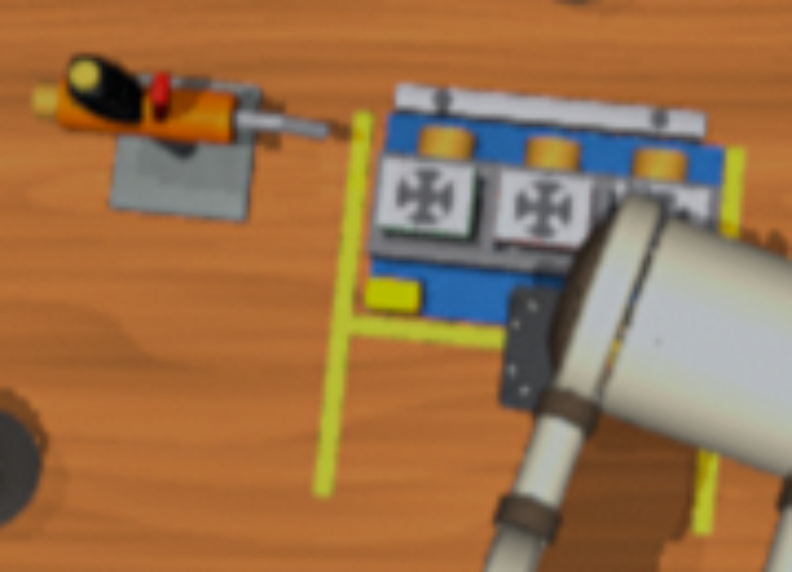

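The carrier front now stands against the bar in the crop (y≈110–145). Moving clear to re-measure from the rear edge too, and measuring the gun.

Run:
```python
from h import *
bot.goto([.38,-.25,.32],down(best([.38,-.25,.32],TH+np.pi/2)))
c=cam("top");s=cam("side")
for e in strips(c):
    u=np.array([np.cos(e[3]),np.sin(e[3])]);sg=1 if e is strips(c)[0] else 0
    print(e[0].round(4),np.round(e[1:3],1),round(e[3]-TH,3),"C if front",(dock(e[0]+(e[2]/2000-.0634)*u)*1000).round(1),"if rear",(dock(e[0]-(e[2]/2000-.0634)*u)*1000).round(1))
# red trigger in both
for n,k,roi in(("top",c,(200,270,140,190)),("side",s,(240,290,195,280))):
    hsv=cv2.cvtColor(up(k["pixels"]),cv2.COLOR_BGR2HSV)
    x0,x1,y0,y1=[v*S for v in roi]
    for nm,m in(("red",((hsv[...,0]<5)|(hsv[...,0]>174))&(hsv[...,1]>150)&(hsv[...,2]>80)),("yel",(hsv[...,0]>19)&(hsv[...,0]<34)&(hsv[...,1]>110)&(hsv[...,2]>110)),("blk",hsv[...,2]<45)):
        q=np.zeros(m.shape,np.uint8);q[y0:y1,x0:x1]=m[y0:y1,x0:x1]
        for b in comps(q,6*S*S):
            yy,xx=np.where(b); print(n,nm,px([xx.mean(),yy.mean()]).round(1),"x",px([xx.min(),xx.max()]).round(1),"y",px([yy.min(),yy.max()]).round(1))
cv2.imwrite("pics/g1.png",cv2.resize(c["pixels"][140:200,195:295],None,fx=8,fy=8,interpolation=cv2.INTER_CUBIC)[:480])
cv2.imwrite("pics/g2.png",cv2.resize(s["pixels"][190:330,225:345],None,fx=4.2,fy=4.2,interpolation=cv2.INTER_CUBIC))
```

```text
[0.6601 0.0178] [216.3  26.4] -0.009 C if front [  2.4 -11.6] if rear [102.7 -12.5]
[0.5612 0.0274] [216.   34.1] -0.005 C if front [-93.1 -11.3] if rear [ -0.5 -11.7]
top red [236.1 160.1] x [233.9 238.1] y [156.6 163.9]
top yel [218.6 156.5] x [215.1 221.9] y [153.4 159.9]
top yel [209.9 162.2] x [207.1 212.6] y [159.6 164.9]
top blk [225.6 161.3] x [215.9 231.9] y [153.6 167.1]
side red [267.4 215.2] x [263.1 269.1] y [205.9 230.1]
side yel [258.6 207.3] x [255.4 261.6] y [205.9 208.9]
side yel [280.9 242.5] x [278.1 284.1] y [239.9 245.6]
side yel [255.3 263.4] x [252.1 258.4] y [261.1 265.9]
side yel [279.  272.3] x [268.1 289.4] y [269.1 275.9]
side blk [260.7 230. ] x [252.1 267.9] y [209.6 249.6]
```

View pics/g1.png

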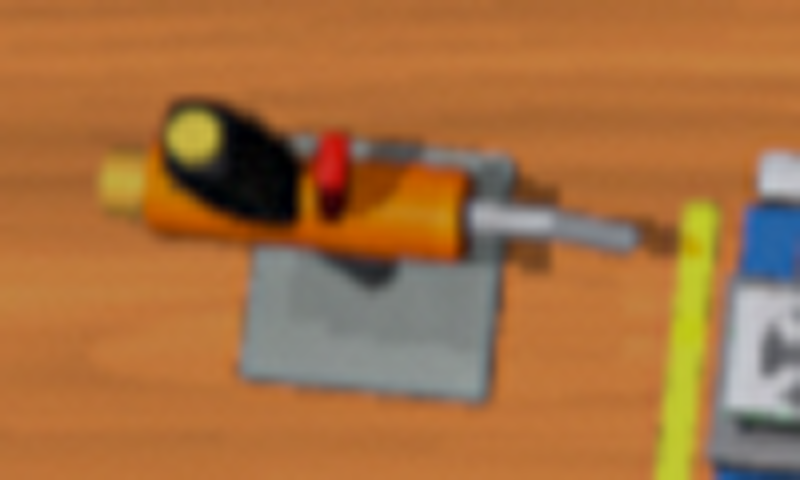

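View pics/g2.png

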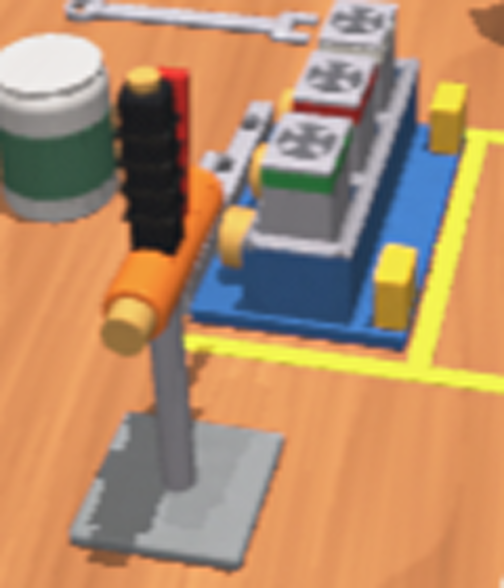

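Run:
```python
from h import *
c=cam("top");s=cam("side")
def tri(a,b):
    A=[];B=[]
    for k,p in((c,a),(s,b)):
        P=np.c_[np.array(k["R"]),np.array(k["t"])]; x=(p[0]-k["cx"])/k["fx"];y=(p[1]-k["cy"])/k["fy"]
        for r in(x*P[2]-P[0],y*P[2]-P[1]): A.append(r[:3]);B.append(-r[3])
    return np.linalg.lstsq(np.array(A),np.array(B),rcond=None)
r=tri((218.6,156.5),(258.6,207.3));print("cap tri",r[0],r[1],"dock",dock(r[0][:2]))
for z in(.250,.254,.258): p=ray(c,(218.6,156.5),z)[0]; print(z,p,dock(p[:2]),"side px",proj(s,p))
# red end
for z in(.234,):
    for q in((236.3,158.5),(236.6,158)): p=ray(c,q,z)[0];print("red",p,dock(p[:2]),proj(s,p))
# foot
hsv=cv2.cvtColor(up(c["pixels"]),cv2.COLOR_BGR2HSV);print(hsv[186*S,240*S])
m=(hsv[...,1]<60)&(hsv[...,2]>80)&(hsv[...,2]<190);k=np.zeros(m.shape,np.uint8);k[155*S:195*S,220*S:262*S]=m[155*S:195*S,220*S:262*S]
q=max(comps(k,50),key=lambda a:a.sum());yy,xx=np.where(q)
h=hull(q);ce,a,b,ang=rectw(c,h,.006);print("foot",ce,a,b,ang-TH,dock(ce))
nz=proj(c,[0,0,0])
# expected projections for gun at dock (30,235)
for yq in (.235,.245,.255,.265,.275):
    P=O+.03*U+yq*N; print(yq,"at z.254",proj(c,[*P,.254]).round(1),proj(s,[*P,.254]).round(1))
```

```text
cap tri [0.66115543 0.25875648 0.25621673] [1.51515578e-06] dock [0.03155513 0.22799349]
0.25 [0.66146115 0.26028736 0.25      ] [0.03171969 0.2295459 ] side px [[258.96219377 210.64172514]]
0.254 [0.66070192 0.25921014 0.254     ] [0.03106206 0.22840381] side px [[259.33448377 208.53587707]]
0.258 [0.65994268 0.25813292 0.258     ] [0.03040443 0.22726173] side px [[259.70794633 206.42339641]]
red [0.65997935 0.22307679 0.234     ] [0.0336441  0.19235559] [[264.7000025  207.40625294]]
red [0.6611632  0.22240856 0.234     ] [0.03488406 0.19179833] [[264.18278805 207.19377312]]
[ 80  10 146]
foot [0.65968219 0.25293936] 99.30601501464844 88.90924072265625 1.5667314542384931 [0.03061957 0.22206609]
0.235 at z.254 [[215.7 156.7]] [[258.7 210.5]]
0.245 at z.254 [[211.4 156.3]] [[257.  213.4]]
0.255 at z.254 [[207.  155.9]] [[255.2 216.3]]
0.265 at z.254 [[202.7 155.4]] [[253.3 219.4]]
0.275 at z.254 [[198.4 155. ]] [[251.4 222.5]]
```

The top and side rays for the grip cap agree: dock (31, 228) mm at height 256 mm. That puts the squeeze point at about (31, 221). The carrier reads x between −0.5 and 2.4 mm, rel about −0.007. Squeezing now.

Run:
```python
from h import *
P=O+.031*U+.221*N; print(P)
y=best([*P,.33],TH+np.pi/2)
bot.set_gripper(1.0); bot.goto([*P,.34],down(y)); bot.line_to([*P,.25],max_speed=.1); print(F())
bot.line_to([*P,.206],max_speed=.06); print(F(),bot.current_ee_pos())
c=cam("top");s=cam("side");cv2.imwrite("pics/q1.png",cv2.resize(s["pixels"][150:330,205:345],None,fx=3.3,fy=3.3,interpolation=cv2.INTER_CUBIC))
```

```text
[0.65996362 0.25184297]
[-0.2 -0.7  0.3]
[ 0.3  0.1 -0.3] [0.66024709 0.25191138 0.20652514]
```

View pics/q1.png

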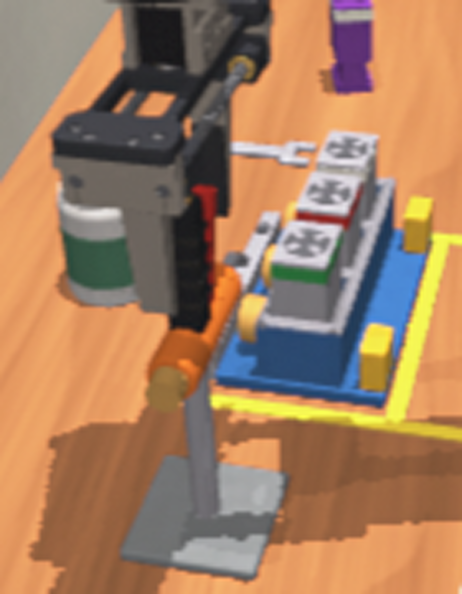

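Side view: the fingers straddle the grip and red trigger. Closing.

Run:
```python
from h import *
bot.set_gripper(0.0,20); print("open",bot.current_opening()*92,"mm",F(),bot.current_clock(),bot.current_ee_pos())
s=cam("side");cv2.imwrite("pics/q2.png",cv2.resize(s["pixels"][150:330,205:345],None,fx=3.3,fy=3.3,interpolation=cv2.INTER_CUBIC))
c=cam("top");cv2.imwrite("pics/q2t.png",c["pixels"]);bot.hold(.6)
print("open",bot.current_opening()*92,"mm",F(),bot.current_clock())
```

```text
open 35.971435795644624 mm [-0.5 -5.5  4.4] 117.4333 [0.66055809 0.25093265 0.206952  ]
open 35.76866819284616 mm [-1.  -5.9  5.1] 118.1333
```

View pics/q2.png

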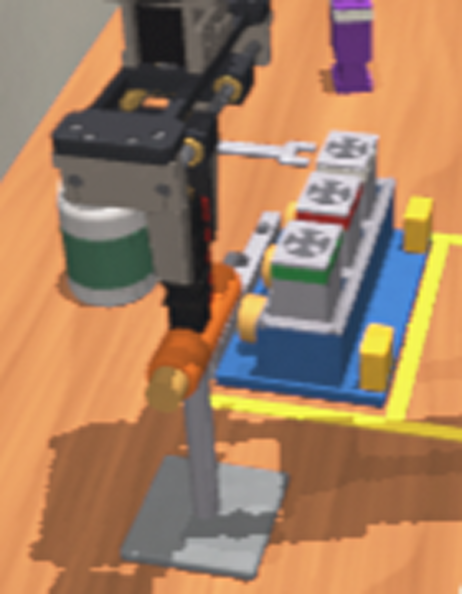

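The opening is 36 mm, exactly the full-squeeze gap (18+18), held for 0.7 s. Releasing, backing off and doing final checks.

Run:
```python
from h import *
p=bot.current_ee_pos()
bot.set_gripper(1.0); bot.line_to([*(O+.031*U+.221*N),.34],max_speed=.12)
bot.goto([.40,.10,.4],down(best([.40,.10,.4],TH+np.pi/2)));bot.goto([.38,-.25,.32],down(best([.38,-.25,.32],TH+np.pi/2)))
c=cam("top");s=cam("side");cv2.imwrite("pics/z1.png",c["pixels"]);cv2.imwrite("pics/z2.png",s["pixels"])
for i,e in enumerate(strips(c)):
    u=np.array([np.cos(e[3]),np.sin(e[3])]);print(round(e[3]-TH,3),(dock(e[0]+(1-2*i)*(e[2]/2000-.0634)*u)*1000).round(1))
hsv=cv2.cvtColor(up(c["pixels"]),cv2.COLOR_BGR2HSV);m=((hsv[...,0]<5)|(hsv[...,0]>174))&(hsv[...,1]>150)&(hsv[...,2]>80)
for b in comps(m[140*S:190*S,200*S:270*S],6*S*S): yy,xx=np.where(b);print("red",px([xx.mean(),yy.mean()])+[200,140]+[0.125*0,0])
print(bot.current_clock())
```

```text
-0.008 [  2.3 -11.7]
-0.005 [ -0.5 -11.7]
red [236.08584337 160.09186747]
122.9583
```

View pics/z1.png

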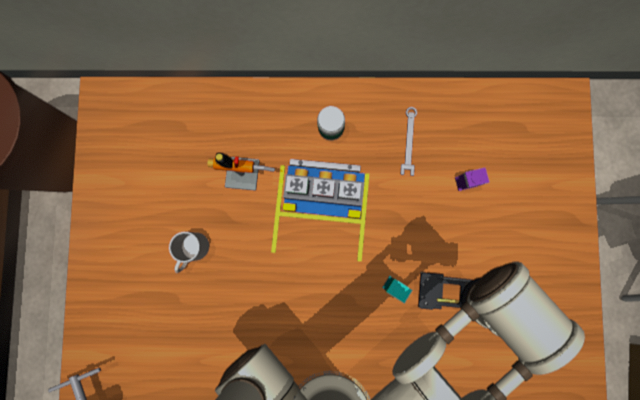

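View pics/z2.png

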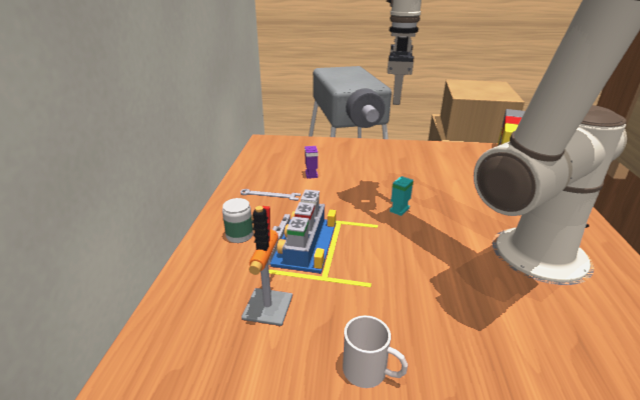

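The carrier stands docked at px (323,190) with three level cassettes. The trigger is back at its rest pixel (236,160), and the mug, tin, wrench and look-alikes look unmoved. Handing in.

```bash
python3 -c "
from workcell import bot
bot.job_done();print(bot.current_clock())"
```

```text
the job is handed in; nothing more can be done
the job is handed in; nothing more can be done
```

I handed the job in at about 123 s of the 210 s allowed; no verdict is reported. My last checks showed every step met.

- **Cassettes:** Green is in bay 1, red in bay 2 and white in bay 3. A 13–15 N press on each top met solid resistance at 112 mm, the height for fully home.
- **Walk:** I pushed left, right, left, right, left at about ±0.10–0.12 rad (roughly 2 cm each), then made three short closing pushes.
- **Dock:** The carrier's x reads +2.3 mm from its front edge and −0.5 mm from its rear edge. The two disagree by about 3 mm, probably because the bar blends into the front-strip mask. Sideways it is −12 mm by the tapes, and it is under 0.01 rad from square. My gun-foot reading came out 10 mm or so off its stated position, so the sideways figure may be off by that much; it is still within 30 mm.
- **Trigger:** The fingers closed to 36 mm, the full-squeeze gap, and held for about 0.7 s. Afterwards the trigger was back at its resting pixel.
- **Other things on the bench:** The mug, tin, wrench and both look-alikes look unmoved in the final pictures.

Two slips cost time but moved nothing. I made one empty grasp at a false detection and dipped the empty gripper over bay 3. I also made two push approaches that stopped early because I mixed up mm and m in a limit.

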